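# Jam the niche shutter with the door wedge

### The arm

A 6-joint arm with a two-finger parallel gripper is mounted at the origin on the work surface. World frame = base frame: x ahead of the robot, y to its left, z up, the work surface at z = 0. Lengths are in mm, angles in rad, forces in N, time in s.
With the tool pointing down it reaches from about 275 to 1000 mm from the base axis. Payload 8.4 kg.
Tool frame: the origin (TCP) lies at the very end of the fingers, on their centre line; the grasp point (between the pads) lies 19 mm behind it; z points along the fingers, y is the direction in which the jaws open and shut (so a half turn about z gives the same grasp; the last joint's range is limited). The gripper opens to 85 mm and grips with 20 to 120 N. Pads are 22 mm wide; open, the fingers measure 114 mm over their backs; the gripper's body (76 mm by 85 mm) begins 54 mm behind the grasp point. The pads swing forward as they close: fully open they stand 13 mm farther back than shut.
Start: joints at [-1.175, 0.353, 1.633, -0, 1.155, -0.002], TCP at [242.118, -576.2, 231.281] pointing down, gripper open.
Joint ranges: [-2.63, 2.63], [-0.92, 2.1], [0.06, 2.66], [-1.3, 4.44], [0, 2.69], [-3.02, 3.02]. Speed limits (rad/s): [2.22, 2.22, 2.79, 3.14, 3.14, 3.14].

### API

Orientations are given as [roll, pitch, yaw] about the fixed x, y, z axes, in that order (R = Rz(yaw) Ry(pitch) Rx(roll)).
In Python, from rig import sense, grab_frame, get_calibration, sign_off, boxes_of, trace gives the robot as it stands.
- The arm moves only by the tool servo_tool, never from a script. Its argument "rows" is a list of rows, each a list of 3 entries, a list of its own where there are three numbers: the finger opening in mm, from 0 to 85.4, then the shift along the tool's x, y, z in mm, then the turn, a rotation vector about the tool's x, y, z in degrees. A call has 1 to 8 rows; each row shifts and turns the commanded pose from where the row before left it, along the tool's axes as they then stand; what a row does not reach is not made up. A row lasts 1/8 s, in which the tool goes at most 62.5 mm and 10.7 degrees, less where a joint would pass 70% of its speed; a pose out of reach is approached as far as the arm can. A call is refused whole if a number of a shift passes 62.5 or a number of a turn 10.7, either way. A call with a gripper value outside its range is refused whole. The fingers move at their own pace and stop on an object; "force" is the grip in N (left out, the last holds). Time passes only in rows, so rows that do not move let the fingers close. It gives the time, the measured TCP pose, the force and the opening at its end, in the units of the state.
- sense(): the state, without advancing time (a new reading comes with each control period).
- grab_frame(name): name is "scene" or "top"; returns the picture (400x640x3 uint8, blue, green, red); there is no depth.
- get_calibration(name): a dict with "intrinsics" (3x3 intrinsics, pixels), "world_to_cam" (4x4, takes a point from world to camera coordinates). Camera axes: x right, y down, z forward; pixel columns grow to the right and rows downward; lengths in mm; the calibration is good to about 2 mm. A picture is of the moment at which its call begins. get_calibration takes no time and is no camera call.
- sign_off(): hands the job in, once; it reports no verdict.
Trained networks look in the newest picture that a camera, given by its name, has taken for a name from the list of things; names that differ only in an ending like _2 or _b are one class to them, and where a whole thing is asked for, a point or a joint stands for the part that bears it (a point fixed in the world has none). Each returns a list of dicts, best first, with "conf" (0 to 1); they miss things now and then, are a little off and sometimes report something else, mostly with a low value. They report only what shows in the picture. A call takes as long as a camera call. They do not tell look-alikes from the thing itself.
- boxes_of(camera, thing): "centre" ([x, y, z] in mm, in the coordinates of the camera as it stood for that picture, good to about 4 mm: the middle of the surface that is visible of it).
- trace(camera, thing): "mask" (400x640 bool, what is visible of it).
The state is a dict: "clock": time; "qpos": joint angles; "qvel": joint speeds; "joint_efforts": joint torques, N m; "eef_pos": TCP position; "tcp_rot": TCP orientation; "contact_force": force on the tool from outside, world axes, zero at the start; "wrist_torque": the same for the moment, N m; "opening": opening from 0.0 (shut) to 1.0 (fully open).
Only numpy, scipy, OpenCV 4.12 (cv2) and the standard library are available. Lean on these libraries where they do the work, as an engineer would, in place of code of your own. Each camera call takes 0.05 s, during which the arm holds its last target. There are 200 camera calls.

### The job

Jam the oak shutter of the tea niche so that it cannot swing from where it stands. Lift the wooden wedge out of its holder and lay it on the board on its broad flat base, let go, then pick it up again lying flat and drive it, thin end first, under the free end of the shutter, pointing along the panel towards the hinge, until it is firmly jammed. Leave the shutter standing as you found it, leave the wedge there and do not disturb the tea things or the lamp switch.

Things in the scene. Friction and masses are not known exactly. Their poses are not given: they have to be found in the camera images.
- wedge: Loose pale-wood wedge, 120 mm long, 40 wide, 34 thick at the butt, tapering evenly to 6 at the tip; about 120 g. Origin: centre of its flat base, 60 mm from both ends; x along the base to the tip, y across the width (parallel sides), z out of the base to the sloped face; 20 mm thick over the origin. At the start it stands on its butt in the holder, x up, base turned roughly to -y.
- wedge_tip (a point): Middle of the wedge's tip edge, on the base plane (60 mm along the wedge's x from its origin).
- holder: Fixed shallow bamboo box on the board, outside 60 x 54 mm, 28 mm high, walls 6 mm, inner floor 6 mm up, open on top; the wedge stands in it with 4 mm of play all round, its top (tip) 126 mm above the board. The board between holder and shutter, and on the robot's side of both, is bare. Origin: centre of its underside.
- shutter: Upright oak panel, 18 mm thick, 236 long, 150 high, hinged at one end to a fixed post 210 mm high; its level lower edge is 20 mm above the board, open below. The stiff hinge (0.15 N m) stays where it is left; nothing else holds the panel. Origin: on the vertical hinge axis at board level; y points level from the free end to the hinge, z up, x square to the panel.
- shutter_corner (a point): Middle of the lower edge of the panel's free end face, 20 mm above the board; axes as shutter. The wedge, flat on the board, first touches the panel when its 20 mm thick section is here; about 2 mm farther it is jammed: a few pushes on the butt of some 15 N each leave it pressing on the panel with about 10 N (firmly jammed: over 3 N).
- shutter_hinge (a point): Point on the hinge axis, 20 mm above the board, 240 mm from shutter_corner.
- tray: Fixed oak tray, 200 x 240 mm, rim 20 mm high, drawn out beside the work; the tea things stand on it. Origin: centre of its underside.
- teapet: Bystander on the tray: brown clay toad, about 70 mm wide and 60 mm high. Origin: centre of its underside.
- cups: Bystander on the tray: stack of three pale green cups, 62 mm wide, 74 mm high. Origin: centre of its underside.
- jar: Bystander on the tray: glass jar with cork lid, 52 mm wide, 75 mm high. Origin: centre of its underside.
- tong: Bystander on the tray: bamboo tong lying flat, 150 x 27 x 7 mm. Origin: centre of its underside.
- lamp_switch (a joint): Bystander: toggle lever of the niche lamp, on a small brass block on the board left of the work; angle in rad, 0 as at the start.
Things that resemble listed ones, but are neither listed nor needed, are in the scene too. There is more than one size of the wedge; the job needs the largest.

How it is judged:
By the outcome, as a careful person would: the job done as asked, in the order asked, and still so for the second after the job is handed in, with the robot touching nothing.
It also fails if it takes over 67 s, if anything falls off the work surface, if the arm or the gripper's body presses on something with over 40 N, if the wrist force passes 120 N, or if a joint passes its speed limit or range.

## Working session

There is one attempt and no reset: what is moved stays moved. The work goes in short steps, Python scripts to look and compute and a tool call to move; the robot and the scene stay as the last step left them, time stands still between calls to the robot, and variables do not carry over. Pictures are saved under pics/ and viewed, about 8 in all and at most 12, crops included, and the job is handed in when it is done.

Besides the shell and the picture viewer there is one more tool, called after "Emit:" as name(argument=value, ...) on one line, values as JSON. servo_tool: Moves the arm, as the interface text tells. Its arguments: {"type":"object","properties":{"rows":{"type":"array","items":{"type":"array"}},"force":{"type":"number"}},"required":["rows"]}

```bash
mkdir -p pics; ls
python3 - <<'E'
from rig import *
import cv2,numpy as np
for n in ("scene","top"):
    im=grab_frame(n); cv2.imwrite(f"pics/{n}0.png",im)
    c=get_calibration(n); print(n,np.round(c["intrinsics"],1).tolist(),np.round(c["world_to_cam"],3).tolist())
    M=np.linalg.inv(c["world_to_cam"])
    for t in ("wedge","holder","shutter","tray","lamp_switch"):
        for d in boxes_of(n,t): print(n,t,round(d["conf"],2),np.round((M@np.r_[d["centre"],1])[:3]))
print(sense())
E
```

```text
pics
scene [[481.6, 0.0, 318.9], [0.0, 481.6, 209.5], [0.0, 0.0, 1.0]] [[0.381, 0.924, -0.009, -202.088], [0.641, -0.271, -0.718, -275.436], [-0.666, 0.268, -0.696, 1687.965], [0.0, 0.0, 0.0, 1.0]]
scene wedge 0.75 [ 476. -261.   70.]
scene wedge 0.64 [ 487. -347.   45.]
scene wedge 0.58 [ 352. -306.   48.]
scene holder 0.79 [ 483. -260.   23.]
scene shutter 0.74 [663. 154. 111.]
scene shutter 0.59 [ 480. -261.   25.]
scene tray 0.92 [ 710. -341.    6.]
scene lamp_switch 0.49 [545. 397.  69.]
top [[499.0, 0.0, 322.8], [0.0, 499.0, 209.1], [0.0, 0.0, 1.0]] [[-0.006, -1.0, -0.015, -10.502], [-0.997, 0.007, -0.076, 569.269], [0.076, 0.015, -0.997, 1674.347], [0.0, 0.0, 0.0, 1.0]]
top wedge 0.62 [ 453. -256.   75.]
top wedge 0.41 [ 348. -305.   51.]
top holder 0.74 [538. 401.  75.]
top holder 0.54 [ 450. -240.   25.]
top shutter 0.85 [644. 148. 169.]
top tray 0.69 [ 691. -334.    8.]
top lamp_switch 0.63 [541. 401.  71.]
{'clock': 0.6, 'qpos': array([-1.17540751e+00,  3.53020993e-01,  1.63342467e+00,  2.70030583e-06,
        1.15518425e+00, -2.39022889e-03]), 'qvel': array([-0.00036093, -0.00080464, -0.00021496, -0.00053936,  0.00024139,
       -0.00051597]), 'joint_efforts': array([-2.04372540e-03, -6.04866314e+01, -3.42309093e+01, -1.39766476e-04,
        1.41181383e-03, -4.52519046e-06]), 'eef_pos': array([ 242.11055037, -576.19188251,  231.25727142]), 'tcp_rot': array([-3.14155540e+00, -2.55944806e-06,  3.97777953e-01]), 'contact_force': array([ 0.83984863, -0.55894025, -0.08788648]), 'wrist_torque': array([-0.00931598,  0.00159736, -0.0003452 ]), 'opening': 1.002995193249791}
```

View pics/scene0.png

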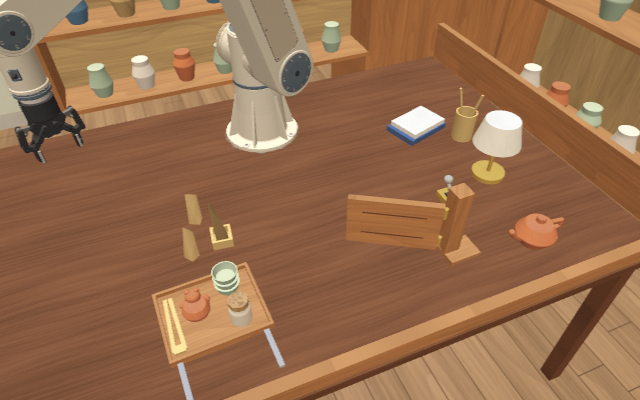

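View pics/top0.png

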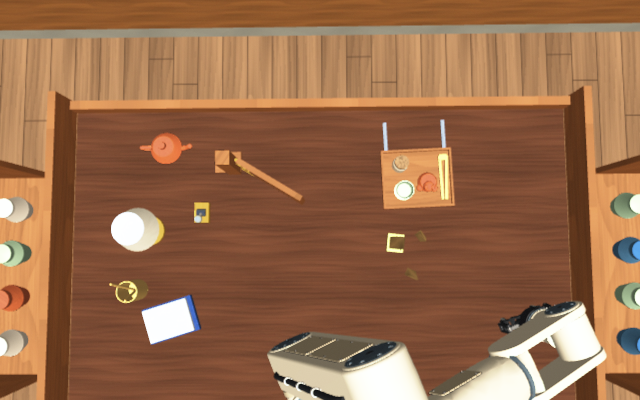

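The wedge candidates in the scene picture are (217,222) in the yellow holder and two loose ones at (193,209) and (190,245). In the top picture they are (396,243), (421,236) and (411,273). By the description it is the one in the holder. The shutter spans scene (347–443, 197–247), with its post at (457,222). In the top picture it runs from the post at (230,160) to its free end at (301,197). I'll check with crops.

Run:
```python
import cv2,numpy as np
s=cv2.imread("pics/scene0.png");t=cv2.imread("pics/top0.png")
f=lambda im,x,y,w,h,W,H:cv2.resize(im[y:y+h,x:x+w],(W,H),interpolation=cv2.INTER_CUBIC)
a=np.hstack([f(s,170,185,80,60,400,300),f(t,375,222,60,60,300,300)])
b=np.hstack([f(s,340,180,140,90,400,257),f(t,205,140,105,90,300,257)])
cv2.imwrite("pics/crop1.png",np.vstack([a,b]))
```

```text
(no output)
```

View pics/crop1.png

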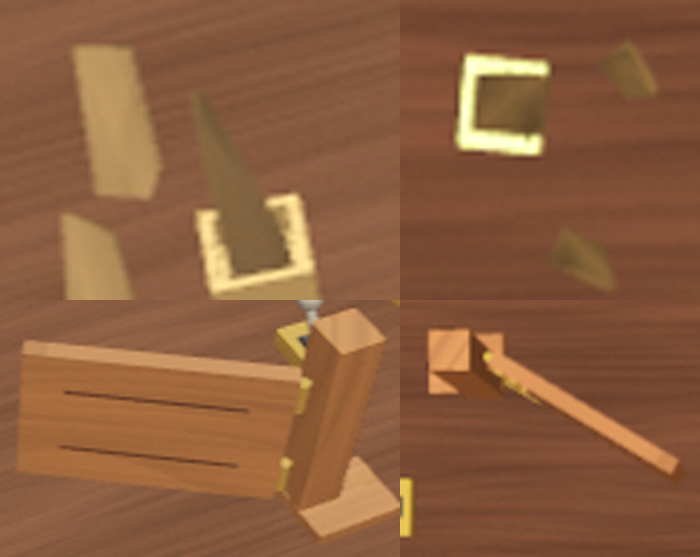

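The crop confirms it. The wedge in the holder is the full-size one: its profile tapers, the tip is at about scene (209,204), and the vertical base edge faces image-left, which is -y. The two loose ones are smaller. Next I'll fit poses by silhouette.

```bash
cat > h.py <<'E'
from rig import *
import cv2,numpy as np
from scipy.optimize import minimize
from scipy.spatial.transform import Rotation as Ro
C={n:get_calibration(n) for n in ("scene","top")}
def proj(n,P):
    c=C[n];q=(np.c_[P,np.ones(len(P))]@c["world_to_cam"].T)[:,:3]@c["intrinsics"].T
    return q[:,:2]/q[:,2:]
def box(x0,x1,y0,y1,z0,z1): return np.array([[x,y,z] for x in(x0,x1) for y in(y0,y1) for z in(z0,z1)],float)
WEDGE=np.array([[x,y,z] for x,t in((-60,34),(60,6)) for y in(-20,20) for z in(0,t)],float)
HOLD=box(-30,30,-27,27,0,28); PANEL=box(-9,9,-240,-4,20,170)
def sil(n,P,S=4):
    m=np.zeros((400*S,640*S),np.uint8);h=cv2.convexHull(((proj(n,P)+.5)*S).astype(np.float32)).astype(np.int32)
    cv2.fillConvexPoly(m,h,1);return cv2.resize(m.astype(np.float32),(640,400),interpolation=cv2.INTER_AREA)
def fit(model,masks,p0,pose,dstep=(8,8,.15)):
    def cost(p):
        P=pose(model,p);s=0
        for n,m in masks.items():
            a=sil(n,P);s+=np.abs(a-m).sum()/m.sum()
        return s
    sim=np.array([p0]+[np.array(p0)+np.eye(len(p0))[i]*dstep[i] for i in range(len(p0))])
    r=minimize(cost,p0,method="Nelder-Mead",options=dict(initial_simplex=sim,xatol=.05,fatol=1e-4,maxiter=150));return r.x,r.fun
def flat(M,p): return M@Ro.from_euler("z",p[2]).as_matrix().T+[p[0],p[1],0]
E
cat > m.py <<'E'
from h import *
for n in C: grab_frame(n)
def masks(t,near):
    o={}
    for n in C:
        uv=proj(n,np.array([near]))[0]
        b=[d for d in trace(n,t)]
        b=[(np.hypot(*(np.argwhere(d["mask"]).mean(0)[::-1]-uv)),d) for d in b if d["mask"].any()]
        if b: 
            r,d=min(b,key=lambda t:t[0]); print(t,n,"off",round(r,1),"conf",round(d["conf"],2),"area",d["mask"].sum()); 
            if r<25:o[n]=d["mask"].astype(np.float32)
    return o
sh=masks("shutter",[655,150,95])
for k in ([*sh],)+tuple([a] for a in sh): print("shutter",k,fit(PANEL,{a:sh[a] for a in k},[711,253,-.52],flat,(15,15,.2)))
ho=masks("holder",[465,-255,14])
for k in ([*ho],)+tuple([a] for a in ho): print("holder",k,fit(HOLD,{a:ho[a] for a in k},[465,-255,0],flat))
we=masks("wedge",[465,-255,66])
np.savez("masks.npz",**{f"w_{k}":v for k,v in we.items()},**{f"s_{k}":v for k,v in sh.items()},**{f"h_{k}":v for k,v in ho.items()})
for t in("wedge",):
    for n in C:
        for d in trace(n,t): print(n,round(d["conf"],2),d["mask"].sum(),np.argwhere(d["mask"]).mean(0)[::-1].round())
E
python3 m.py
```

```text
shutter scene off 3.1 conf 0.7 area 4321
shutter top off 2.7 conf 0.76 area 566
shutter ['scene', 'top'] (array([ 7.16704716e+02,  2.60168644e+02, -5.46882131e-01]), np.float64(0.18316195905208588))
shutter ['scene'] (array([ 7.16245557e+02,  2.59825328e+02, -5.48339008e-01]), np.float64(0.04683522507548332))
shutter ['top'] (array([ 7.16475995e+02,  2.60603571e+02, -5.47361224e-01]), np.float64(0.14233657717704773))
holder scene off 0.2 conf 0.76 area 279
holder top off 4.1 conf 0.56 area 180
holder ['scene', 'top'] (array([ 4.53665153e+02, -2.56691766e+02, -8.56266022e-02]), np.float64(1.5751904249191284))
holder ['scene'] (array([ 4.53213937e+02, -2.54774211e+02, -9.51483885e-02]), np.float64(0.7367831468582153))
holder ['top'] (array([ 4.57735526e+02, -2.64096793e+02,  2.11661958e-01]), np.float64(0.7184028029441833))
wedge scene off 32.6 conf 0.7 area 367
wedge top off 3.6 conf 0.51 area 188
scene 0.8 387 [189. 245.]
scene 0.7 367 [192. 209.]
top 0.64 109 [391. 243.]
top 0.51 188 [396. 243.]
top 0.48 82 [411. 274.]
top 0.36 598 [269. 181.]
```

```bash
cat > m2.py <<'E'
from h import *
print("corner px",[proj(n,np.array([[591.7,55,20.]]))[0].round(1) for n in C])
z=np.load("masks.npz");ims={n:cv2.imread(f"pics/{n}0.png") for n in C}
hs={}
for n,(x,y) in dict(scene=(221,237),top=(396,243)).items():
    m=np.zeros((400,640),np.uint8);w=cv2.cvtColor(ims[n],cv2.COLOR_BGR2HSV)
    m[y-18:y+18,x-18:x+18]=cv2.inRange(w,(18,60,110),(40,255,255))[y-18:y+18,x-18:x+18]
    h=cv2.convexHull(np.argwhere(m>0)[:,::-1].astype(np.int32));k=np.zeros_like(m);cv2.fillConvexPoly(k,h,1)
    hs[n]=k.astype(np.float32);print(n,(m>0).sum(),k.sum(),cv2.minAreaRect(h))
for k in (["scene","top"],["scene"],["top"]):
  for y0 in (0,-.2,.2):
    r=fit(HOLD,{a:hs[a] for a in k},[455,-256,y0],flat);print(k,r[0].round(3),round(r[1],3))
E
python3 m2.py
```

```text
corner px [array([346.5, 237.3]), array([302.5, 202.7])]
scene 317 498 ((221.15383911132812, 236.2692413330078), (22.945587158203125, 20.984426498413086), 78.69007110595703)
top 137 350 ((394.8672790527344, 242.49118041992188), (17.361459732055664, 18.957914352416992), 3.814074993133545)
['scene', 'top'] [ 4.52033e+02 -2.55976e+02 -1.19000e-01] 0.228
['scene', 'top'] [ 4.52928e+02 -2.56278e+02 -1.14000e-01] 0.228
['scene', 'top'] [ 4.52052e+02 -2.55920e+02 -1.17000e-01] 0.22
['scene'] [ 4.50814e+02 -2.54358e+02 -1.54000e-01] 0.062
['scene'] [ 4.50759e+02 -2.54266e+02 -1.51000e-01] 0.062
['scene'] [ 4.50895e+02 -2.54335e+02 -1.56000e-01] 0.062
['top'] [ 4.54270e+02 -2.57594e+02 -1.31000e-01] 0.099
['top'] [ 4.54691e+02 -2.57695e+02 -1.43000e-01] 0.097
['top'] [ 4.55081e+02 -2.57502e+02 -1.00000e-01] 0.105
```

Emit:
servo_tool(rows=[[85,[0,0,-20],[0,0,0]],[85,[0,0,0],[0,10,0]],[85,[0,0,0],[0,10,0]],[85,[0,0,0],[0,10,0]]])

```text
clock: 1.6
eef_pos: [242.3, -576.8, 252.5]
tcp_rot: [3.138, -0.529, 0.4]
contact_force: [0.5, 0.5, -1.1]
opening: 0.999
```

```bash
python3 -c "
from rig import *;s=sense();print(s['qpos'].tolist(),s['eef_pos'],s['tcp_rot'])"
```

```text
[-1.4453399359115349, 0.4121930868673982, 1.6048613248873198, 0.5269002051490569, 1.315484486016691, -0.45891885945828276] [ 242.32314169 -576.81836394  252.50891326] [ 3.13801678 -0.52872883  0.39966057]
```

Emit:
servo_tool(rows=[[85,[0,50,0],[10,0,0]],[85,[0,50,0],[10,0,0]],[85,[40,0,0],[0,0,10]]])

```text
clock: 1.98
eef_pos: [312.6, -648.1, 251.6]
tcp_rot: [-2.716, -0.46, 0.2]
contact_force: [0.6, 1.3, -0.7]
opening: 0.995
```

```bash
python3 -c "
from rig import *;s=sense();print(s['qpos'].tolist(),s['eef_pos'],s['tcp_rot'])"
```

```text
[-1.3262383247680438, 0.7283322190565323, 1.1091891926069732, 0.4429988494931925, 1.7367081429206546, -0.07977728957161544] [ 312.59518892 -648.05655161  251.59694307] [-2.71625558 -0.46046546  0.19996322]
```

```bash
cat > kin.py <<'E'
import numpy as np
from scipy.optimize import least_squares
from scipy.spatial.transform import Rotation as Ro
R=lambda a,t:Ro.from_euler(a,t).as_matrix()
D=[([-1.175407,.353021,1.633425,0,1.155184,-.00239],[242.11,-576.19,231.26],[-3.141555,0,.397778]),
([-1.44534,.412193,1.604861,.5269,1.315484,-.458919],[242.323,-576.818,252.509],[3.138017,-.528729,.39966]),
([-1.326238,.728332,1.109189,.442999,1.736708,-.07978],[312.595,-648.057,251.597],[-2.716256,-.460465,.199963])]
def fk(q,g):
    a1,d1,L2,e,L3,a6,Lt=g
    A=R("z",q[0]);B=A@R("y",q[1]);F=B@R("y",q[2]);W=F@R("z",q[3])@R("y",q[4])
    p=A@[a1,0,d1]+B@[0,0,L2]+F@[e,0,L3]+W@[a6,0,Lt]
    return p,W@R("z",q[5])@R("z",np.pi/2)
rpy=lambda r:R("z",r[2])@R("y",r[1])@R("x",r[0])
f=lambda g:np.concatenate([fk(q,g)[0]-p for q,p,_ in D]+[.05*(np.array(g)-[0,333,350,0,350,0,250])*.02])
G=least_squares(f,[0,333,350,0,350,0,250]).x
LO=np.array([-2.63,-.92,.06,-1.3,0,-3.02]);HI=np.array([2.63,2.1,2.66,4.44,2.69,3.02])
def ik(p,Rt,q0):
    def c(q):
        x,r=fk(q,G);return np.r_[x-p,300*Ro.from_matrix(r.T@Rt).as_rotvec()]
    s=least_squares(c,np.clip(q0,LO+.01,HI-.01),bounds=(LO,HI));return s.x,np.sqrt(2*s.cost)
if __name__=="__main__":
    print(G.round(1))
    for q,p,r in D: print((fk(q,G)[0]-p).round(2),(Ro.from_matrix(fk(q,G)[1].T@rpy(r)).magnitude()).round(4))
    # holder frame axes
    th=-.13;X=np.array([np.cos(th),np.sin(th),0]);N=np.array([np.sin(-th),np.cos(th),0]) # N: sloped-face side (+y)
    Z=np.array([0,0,1.])
    for al in (50,55,60,65):
        a=np.radians(al);d1=-N*np.sin(a)-Z*np.cos(a);d2=N*np.cos(a)-Z*np.sin(a)
        gp=np.array([452.5,-256,0])+Z*70
        for sg in(1,-1):
          for d,p in((d1,gp+19*d1),(d2,np.array([430,-150,30])+19*d2)):
            y=sg*X;Rt=np.c_[np.cross(y,d),y,d]
            q=min((ik(p,Rt,[t,.6,1.5,k,1.5,j]) for t in(-.5,.2) for k in(-1,0.5) for j in(-1.5,0,1.5)),key=lambda t:t[1])
            print(al,sg,q[0].round(2),q[1].round(1))
E
python3 kin.py
```

```text
[ -8.9 288.  574.3  52.8 498.4  -0.8 346. ]Traceback (most recent call last):
  File "kin.py", line 23, in <module>
    for q,p,r in D: print((fk(q,G)[0]-p).round(2),(Ro.from_matrix(fk(q,G)[1].T@rpy(r)).magnitude()).round(4))
                                                  ^^^^^^^^^^^^^^^^^^^^^^^^^^^^^^^^^^^^^^^^^^^^^^^^^^^^^^^
AttributeError: 'float' object has no attribute 'round'
```

```bash
sed -i 's/(Ro.from_matrix(fk(q,G)\[1\].T@rpy(r)).magnitude()).round(4)/Ro.from_matrix(fk(q,G)[1].T@rpy(r)).as_rotvec().round(3)/' kin.py; python3 kin.py
```

```text
[ -8.9 288.  574.3  52.8 498.4  -0.8 346. ]
[-1.38 -0.59  0.02] [ 0. -0.  0.]
[ 0.03  0.01 -0.02] [0. 0. 0.]
[-0.03 -0.01 -0.  ] [-0. -0.  0.]
50 1 [-0.02  0.62  2.09 -1.14  0.99  1.05] 0.0
50 1 [-0.73  0.66  1.98  0.66  1.05 -1.09] 0.0
50 -1 [-0.02  0.62  2.09 -1.14  0.99 -2.09] 0.0
50 -1 [-0.73  0.66  1.98  0.66  1.05  2.05] 0.0
55 1 [ 0.02  0.67  2.08 -1.18  1.07  1.13] 0.0
55 1 [-0.69  0.62  2.    0.62  0.98 -1.04] 0.0
55 -1 [ 0.02  0.67  2.08 -1.18  1.07 -2.01] 0.0
55 -1 [-0.69  0.62  2.    0.62  0.98  2.1 ] 0.0
60 1 [ 0.05  0.72  2.08 -1.21  1.14  1.19] 0.0
60 1 [-0.65  0.58  2.03  0.58  0.91 -0.97] 0.0
60 -1 [ 0.05  0.72  2.08 -1.21  1.14 -1.95] 0.0
60 -1 [-0.65  0.58  2.03  0.58  0.91  2.17] 0.0
65 1 [ 0.08  0.77  2.06 -1.24  1.22  1.25] 0.0
65 1 [-0.61  0.54  2.05  0.53  0.83 -0.9 ] 0.0
65 -1 [ 0.08  0.77  2.06 -1.24  1.22 -1.89] 0.0
65 -1 [-0.61  0.54  2.05  0.53  0.83  2.24] 0.0
```

```bash
cat >> h.py <<'E'
def ray(n,uv,z):
    c=C[n];M=np.linalg.inv(c["world_to_cam"]);d=M[:3,:3]@np.linalg.inv(c["intrinsics"])@[*uv,1];o=M[:3,3]
    return o+d*(z-o[2])/d[2]
E
python3 - <<'E'
from h import *
P=np.array([[470.1,-275.4,126],[470.9,-269.5,126],[430.5,-270,126],[431.2,-264,126.]])
for n in C: print(n,proj(n,P).round(1).tolist())
print(ray("scene",(208.3,203.7),126),ray("scene",(210.8,203.7),126))
for p in((397,240),(390,236)): print(ray("top",p,126),ray("top",p,28))
f=lambda im,x,y,w,h,W,H:cv2.resize(im[y:y+h,x:x+w],(W,H),interpolation=cv2.INTER_CUBIC)
for n in C: grab_frame(n)
s=cv2.imread("pics/scene0.png");t=cv2.imread("pics/top0.png")
a=np.hstack([f(s,196,198,40,54,400,540),f(t,376,222,40,54,400,540)])
a=np.clip(a.astype(float)*1.6,0,255).astype(np.uint8);cv2.imwrite("pics/crop2.png",a)
E
```

```text
scene [[208.4, 213.6], [210.7, 213.2], [206.9, 203.1], [209.3, 202.6]]
top [[404.9, 237.2], [403.1, 237.0], [403.5, 249.8], [401.6, 249.6]]
[ 434.15023742 -267.23414986  126.        ] [ 436.66536386 -261.29070842  126.        ]
[ 461.42845923 -250.1270383   126.        ] [ 462.75962182 -263.16062212   28.        ]
[ 474.21505865 -228.20418387  126.        ] [ 476.33607446 -239.88355017   28.        ]
```

View pics/crop2.png

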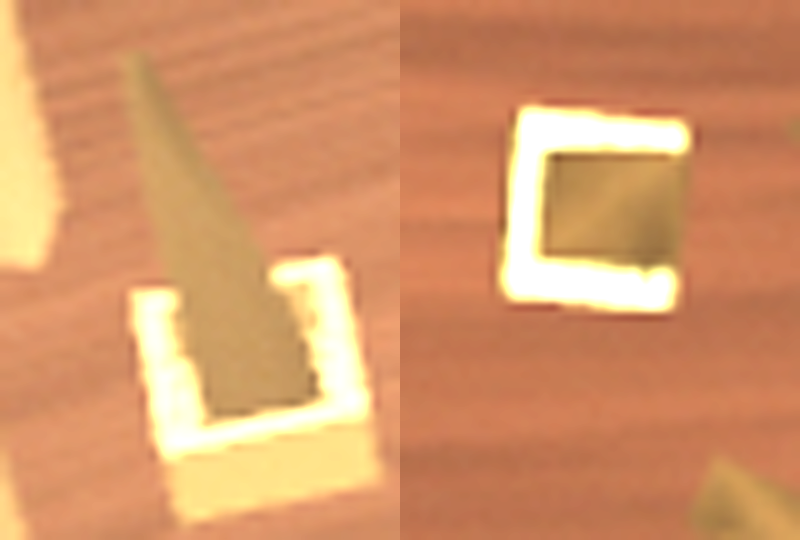

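Scene crop: the wedge tip is at about (209,203.5) and matches the prediction within about 1.5 px. Top crop: the wedge sits against the holder's right-hand wall, at about (404,243). I take the holder centre as (454.5,-254) with yaw -0.13. Next is a row planner.

```bash
cat > plan.py <<'E'
from kin import *
from rig import sense
from scipy.spatial.transform import Slerp
VL=np.array([2.22,2.22,2.79,3.14,3.14,3.14])
def cur():
    s=sense();return s["eef_pos"],rpy(s["tcp_rot"]),s
def frame(d,y):
    d=d/np.linalg.norm(d);y=y-d*(d@y);y/=np.linalg.norm(y);return np.c_[np.cross(y,d),y,d]
def plan(wps,opening,mm=55,deg=10.0,start=None):
    p,Rc,s=cur();q=s["qpos"];dq=np.zeros(6);rows=[];mx=0
    if start: p,Rc=start
    for P,RT in wps:
        P=np.array(P,float);ang=np.degrees(Ro.from_matrix(Rc.T@RT).magnitude())
        n=int(max(np.ceil(np.linalg.norm(P-p)/mm),np.ceil(ang/deg),1))
        sl=Slerp([0,1],Ro.from_matrix([Rc,RT]));p0=p
        for i in range(1,n+1):
            pt=p0+(P-p0)*i/n;rt=sl(i/n).as_matrix()
            sh=(Rc.T@(pt-p)).round(1);tu=np.degrees(Ro.from_matrix(Rc.T@rt).as_rotvec()).round(1)
            p=p+Rc@sh;Rc=Rc@Ro.from_rotvec(np.radians(tu)).as_matrix()
            q2,e=ik(p,Rc,q);v=np.abs(q2-q)/.125/VL/.7
            if e>1 or v.max()>1: print("warn row",len(rows),"ikerr",round(e,1),"v",v.round(2),q2.round(2))
            q=q2;rows.append([opening,sh.tolist(),tu.tolist()])
    for i in range(0,len(rows),8): print(str(rows[i:i+8]).replace(" ",""))
    print("end",p.round(1),"q",q.round(2));return p,Rc
Z=np.array([0,0,1.])
th=-.13;X=np.array([np.cos(th),np.sin(th),0]);N=np.array([-np.sin(th),np.cos(th),0])
a=np.radians(60);d1=-N*np.sin(a)-Z*np.cos(a);d2=N*np.cos(a)-Z*np.sin(a)
CH=np.array([454.5,-254,0])
R1=frame(d1,X);R2=frame(d2,X)
E
python3 - <<'E'
from plan import *
g=CH+1*N+54*Z+19*d1
pre=g-110*d1
plan([(pre+[-20,0,150],R1),(pre,R1)],85,mm=45,deg=7)
print("g",g,pre)
E
```

```text
[[85,[11.4,-20.7,16.2],[-2.3,-5.3,-3.4]],[85,[14.0,-20.6,14.3],[-2.2,-5.2,-3.4]],[85,[16.5,-20.2,12.0],[-2.3,-5.3,-3.4]],[85,[18.6,-19.6,9.6],[-2.3,-5.3,-3.5]],[85,[20.6,-18.8,7.1],[-2.2,-5.3,-3.4]],[85,[22.2,-17.7,4.4],[-2.3,-5.3,-3.4]],[85,[23.4,-16.4,1.5],[-2.3,-5.2,-3.4]],[85,[24.5,-15.0,-1.2],[-2.2,-5.3,-3.4]]]
[[85,[25.0,-13.5,-4.1],[-2.3,-5.3,-3.4]],[85,[25.3,-11.7,-6.9],[-2.3,-5.3,-3.4]],[85,[25.1,-9.9,-9.7],[-2.2,-5.2,-3.5]],[85,[24.7,-8.0,-12.3],[-2.3,-5.3,-3.4]],[85,[23.8,-6.0,-14.8],[-2.2,-5.3,-3.4]],[85,[22.7,-4.0,-17.2],[-2.3,-5.3,-3.4]],[85,[21.1,-1.9,-19.3],[-2.3,-5.2,-3.4]],[85,[19.4,0.0,-21.2],[-2.2,-5.3,-3.4]]]
[[85,[17.3,2.0,-22.8],[-2.3,-5.3,-3.4]],[85,[32.8,4.9,18.2],[-0.0,0.0,-0.0]],[85,[32.8,5.0,18.2],[-0.0,0.0,-0.0]],[85,[32.8,4.9,18.1],[-0.0,0.0,-0.0]],[85,[32.8,5.0,18.2],[-0.0,0.0,-0.0]]]
end [ 464.9 -174.9   99.5] q [ 0.24  0.66  2.02 -1.01  1.26  1.12]
g [ 452.49657139 -269.3240761    44.5       ] [ 464.84588207 -174.86511927   99.5       ]
```

Emit:
servo_tool(rows=[[85,[11.4,-20.7,16.2],[-2.3,-5.3,-3.4]],[85,[14.0,-20.6,14.3],[-2.2,-5.2,-3.4]],[85,[16.5,-20.2,12.0],[-2.3,-5.3,-3.4]],[85,[18.6,-19.6,9.6],[-2.3,-5.3,-3.5]],[85,[20.6,-18.8,7.1],[-2.2,-5.3,-3.4]],[85,[22.2,-17.7,4.4],[-2.3,-5.3,-3.4]],[85,[23.4,-16.4,1.5],[-2.3,-5.2,-3.4]],[85,[24.5,-15.0,-1.2],[-2.2,-5.3,-3.4]]])

```text
clock: 3.08
eef_pos: [372.7, -423.1, 259.8]
tcp_rot: [3.114, 0.189, 0.816]
contact_force: [-0.1, 0.5, -0.5]
opening: 0.999
```

Emit:
servo_tool(rows=[[85,[25.0,-13.5,-4.1],[-2.3,-5.3,-3.4]],[85,[25.3,-11.7,-6.9],[-2.3,-5.3,-3.4]],[85,[25.1,-9.9,-9.7],[-2.2,-5.2,-3.5]],[85,[24.7,-8.0,-12.3],[-2.3,-5.3,-3.4]],[85,[23.8,-6.0,-14.8],[-2.2,-5.3,-3.4]],[85,[22.7,-4.0,-17.2],[-2.3,-5.3,-3.4]],[85,[21.1,-1.9,-19.3],[-2.3,-5.2,-3.4]],[85,[19.4,0.0,-21.2],[-2.2,-5.3,-3.4]]])

```text
clock: 4.08
eef_pos: [433.4, -201.7, 252.0]
tcp_rot: [3.086, 0.96, 1.334]
contact_force: [0.3, 0.4, -0.4]
opening: 0.997
```

Emit:
servo_tool(rows=[[85,[17.3,2.0,-22.8],[-2.3,-5.3,-3.4]],[85,[32.8,4.9,18.2],[0,0,0]],[85,[32.8,5.0,18.2],[0,0,0]],[85,[32.8,4.9,18.1],[0,0,0]],[85,[32.8,5.0,18.2],[0,0,0]],[85,[0,0,0],[0,0,0]]])

```text
clock: 4.82
eef_pos: [460.3, -175.9, 99.1]
tcp_rot: [-3.139, 1.053, 1.444]
contact_force: [-0.4, 0.1, 0.7]
opening: 0.996
```

Run:
```python
from plan import *
p,R,s=cur();print(s["clock"],p.round(1),Ro.from_matrix(R.T@R1).as_rotvec().round(3))
g=CH+1*N+54*Z+19*d1
plan([(g,R1)],85,mm=28)
from h import *
o=[]
for n,(x,y) in dict(scene=(210,215),top=(385,235)).items():
    im=grab_frame(n);o.append(cv2.resize(im[y-40:y+40,x-50:x+50],(400,320),interpolation=cv2.INTER_CUBIC))
cv2.imwrite("pics/pre.png",np.clip(np.hstack(o)*1.4,0,255).astype(np.uint8))
```

```text
4.825 [ 460.3 -175.9   99.1] [0.    0.006 0.001]
[[85,[0.3,1.1,27.1],[0.0,0.1,0.0]],[85,[0.2,1.1,27.1],[0.0,0.1,0.0]],[85,[0.2,1.1,27.1],[0.0,0.0,0.1]],[85,[0.2,1.1,27.1],[0.0,0.1,-0.0]]]
end [ 452.5 -269.3   44.5] q [ 0.06  0.75  2.07 -1.22  1.13  1.22]
```

View pics/pre.png

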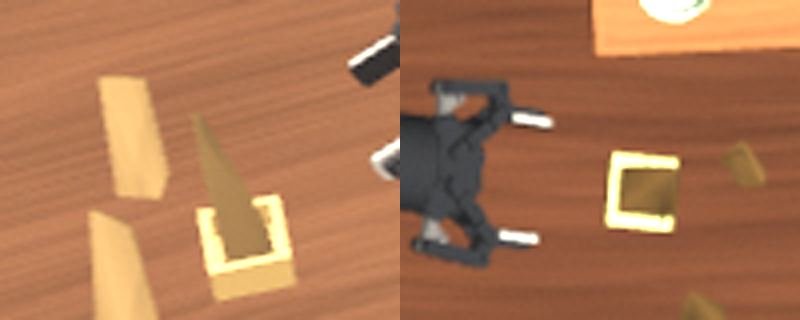

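The open fingers at top (505–513 × 4 crop, mid-row 178) line up with the holder at (645,192), given the 0.13 slope. I'll advance.

Emit:
servo_tool(rows=[[85,[0.3,1.1,27.1],[0,0,0]],[85,[0.2,1.1,27.1],[0,0.1,0]],[85,[0.2,1.1,27.1],[0,0.1,0]],[85,[0.2,1.1,27.1],[0,0.1,0]],[85,[0,0,0],[0,0,0]]])

```text
clock: 5.55
eef_pos: [453.2, -270.1, 46.8]
tcp_rot: [3.134, 1.048, 1.433]
contact_force: [0.5, -0.4, 0.2]
opening: 0.997
```

Emit:
servo_tool(rows=[[0,[0,0,0],[0,0,0]],[0,[0,0,0],[0,0,0]],[0,[0,0,0],[0,0,0]],[0,[0,0,0],[0,0,0]],[0,[0,0,0],[0,0,0]],[0,[0,0,0],[0,0,0]]], force=40)

```text
clock: 6.3
eef_pos: [454.2, -268.6, 46.2]
tcp_rot: [3.134, 1.048, 1.436]
contact_force: [-0.3, 5.1, 8.7]
opening: 0.459
```

Run:
```python
from plan import *
p,R,s=cur();print(s["clock"],p.round(1),s["contact_force"].round(1),s["opening"])
from h import *
o=[]
for n,(x,y) in dict(scene=(225,215),top=(385,235)).items():
    im=grab_frame(n);o.append(cv2.resize(im[y-40:y+40,x-50:x+50],(400,320),interpolation=cv2.INTER_CUBIC))
cv2.imwrite("pics/grip.png",np.clip(np.hstack(o)*1.4,0,255).astype(np.uint8))
```

```text
6.3 [ 454.2 -268.6   46.2] [-0.3  5.1  8.7] 0.45941399156105583
```

View pics/grip.png

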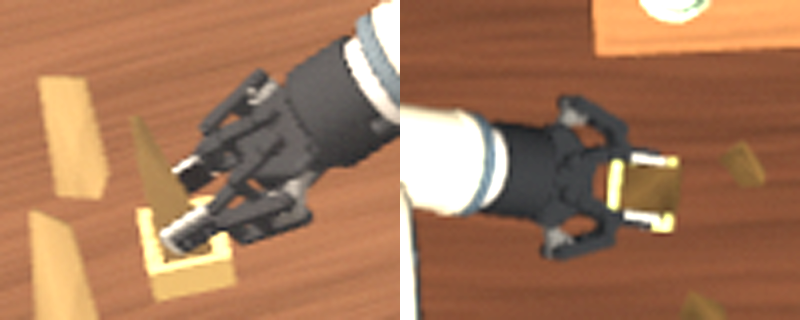

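The wedge is gripped at 39.2 mm: the scene crop shows the fingers on both sides at about (185,205). I'll plan the lift and the laying.

Run:
```python
from plan import *
p,R,s=cur();q0=s["qpos"];print(q0.round(2))
u=np.array([.52,.854,0])
def R3(h,t): # heading h, lean t deg toward the butt
    e=np.array([np.cos(h),np.sin(h),0]);d=e*np.sin(np.radians(t))-Z*np.cos(np.radians(t));return [frame(d,s*np.cross(Z,e)) for s in(1,-1)]
def best(P,RT,js=(-2,-.8,0,.8,2)): return min((ik(P,RT,[t,.6,1.8,k,1.2,j]) for t in(-.5,.2) for k in(-.6,0.6) for j in js),key=lambda t:t[1])
L=np.array([450,-90,0.])
for ps in (0,45,90,120,150):
    W=R_=Ro.from_euler("z",ps,degrees=True).as_matrix()
    q,e=best(L+30*Z,W@R2);print("lay",ps,q.round(2),round(e,1))
    h=-np.pi/2+th+np.radians(ps)
    for k in(0,1):
        q,e=best(L+5*Z,R3(h,20)[k]);print("   re",k,q.round(2),round(e,1))
h=np.arctan2(.854,.52)
for k in (0,1):
  for t in (15,30):
    q,e=best(np.array([592,55,5])-40*u,R3(h,t)[k]);print("fin",k,t,q.round(2),round(e,1))
```

```text
[ 0.05  0.76  2.06 -1.23  1.13  1.23]
lay 0 [-0.55  0.54  2.05  0.63  0.89 -0.9 ] 0.0
   re 0 [ 0.06  0.5   2.13 -0.58  0.66  0.68] 0.0
   re 1 [ 0.06  0.5   2.13 -0.58  0.66 -2.47] 0.0
lay 45 [-0.39  0.63  1.84  0.28  1.15 -1.22] 0.0
   re 0 [ 0.01  0.43  2.31 -0.99  0.33  0.29] 0.0
   re 1 [ 0.01  0.43  2.31 -0.99  0.33 -2.85] 0.0
lay 90 [-0.18  0.66  1.76 -0.03  1.24 -1.6 ] 0.0
   re 0 [-0.22  0.4   2.38  1.35  0.03 -3.01] 0.0
   re 1 [-0.22  0.4   2.38  1.35  0.03  0.14] 0.0
lay 120 [-0.04  0.64  1.81 -0.23  1.18 -1.86] 0.0
   re 0 [-0.38  0.42  2.33  1.08  0.27  2.91] 0.0
   re 1 [-0.38  0.42  2.33  1.08  0.27 -0.23] 0.0
lay 150 [ 0.08  0.59  1.93 -0.44  1.04 -2.09] 0.0
   re 0 [-0.45  0.46  2.22  0.76  0.51  2.66] 0.0
   re 1 [-0.45  0.46  2.22  0.76  0.51 -0.48] 0.0
fin 0 15 [-0.09  0.54  1.99  0.42  0.54 -3.02] 8.6
fin 0 30 [-0.26  0.58  2.06  1.03  0.59  2.53] 0.0
fin 1 15 [-0.11  0.54  2.    0.47  0.54  0.04] 0.0
fin 1 30 [-0.26  0.58  2.06  1.03  0.59 -0.61] 0.0
```

```bash
cat > lay.py <<'E'
from plan import *
u=np.array([.52,.854,0]);O=np.array([592,55,0])-200*u
W=Ro.from_euler("z",np.arctan2(.854,.52)-(-np.pi/2+th)).as_matrix()
RL=W@R2
T=O-19.8*u
if __name__=="__main__":
    p,R,s=cur()
    up=p+[0,0,130]
    print("A");plan([(up,R),(T+150*Z,R2@R1.T@R),(T+150*Z,W@R2@R1.T@R),(T+25*Z,W@R2@R1.T@R)],0,mm=30,deg=10)
    print("B");plan([(up,R),(T+150*Z,RL),(T+25*Z,RL)],0,mm=30,deg=10)
E
python3 lay.py
```

```text
A
[[0,[-22.5,0.1,-13.0],[0.0,0.0,0.0]],[0,[-22.6,0.1,-13.0],[0.0,0.0,0.0]],[0,[-22.5,0.1,-12.9],[0.0,0.0,0.0]],[0,[-22.5,0.1,-13.0],[0.0,0.0,0.0]],[0,[-22.6,0.1,-13.0],[0.0,0.0,0.0]],[0,[9.1,0.6,-10.6],[0.0,9.0,0.0]],[0,[10.7,0.6,-9.1],[0.0,9.0,0.1]],[0,[12.0,0.5,-7.3],[0.1,9.0,-0.0]]]
[[0,[13.0,0.6,-5.3],[-0.0,9.0,0.0]],[0,[13.6,0.5,-3.2],[0.0,9.0,0.0]],[0,[14.0,0.6,-1.0],[0.0,9.0,0.1]],[0,[14.0,0.5,1.1],[0.0,9.0,0.0]],[0,[13.6,0.5,3.3],[0.1,9.0,0.0]],[0,[12.9,0.6,5.5],[-0.0,9.0,0.1]],[0,[12.0,0.5,7.3],[0.0,9.0,-0.0]],[0,[-0.0,-0.0,0.0],[4.9,0.0,-8.5]]]
[[0,[-0.0,-0.0,0.0],[4.8,0.0,-8.4]],[0,[-0.0,-0.0,0.0],[4.9,0.0,-8.5]],[0,[-0.0,-0.0,0.0],[4.9,0.1,-8.4]],[0,[-0.0,-0.0,0.0],[4.8,-0.0,-8.5]],[0,[-0.0,-0.0,0.0],[4.9,-0.0,-8.4]],[0,[-0.0,-0.0,0.0],[4.9,0.0,-8.5]],[0,[-0.0,-0.0,0.0],[4.9,0.0,-8.5]],[0,[-0.0,-0.0,0.0],[4.8,0.0,-8.4]]]
[[0,[-0.0,-0.0,0.0],[4.9,0.1,-8.5]],[0,[-0.0,-0.0,0.0],[4.9,-0.0,-8.4]],[0,[-0.0,-0.0,0.0],[4.8,-0.0,-8.5]],[0,[-0.0,0.0,0.0],[4.9,-0.0,-8.4]],[0,[-0.0,0.0,0.0],[4.9,0.0,-8.5]],[0,[-0.0,0.0,0.0],[4.9,0.0,-8.4]],[0,[-0.0,0.0,0.0],[4.8,0.0,-8.5]],[0,[-12.5,
[... 584 characters left out ...]
-2.5,1.4,-9.2]],[0,[3.6,5.5,-5.0],[-2.5,1.4,-9.1]],[0,[2.9,6.2,-4.6],[-2.4,1.5,-9.2]],[0,[1.9,6.8,-4.3],[-2.5,1.4,-9.2]],[0,[0.9,7.1,-4.0],[-2.4,1.5,-9.1]],[0,[-0.2,7.4,-3.7],[-2.5,1.4,-9.2]],[0,[-1.3,7.5,-3.3],[-2.4,1.4,-9.2]]]
[[0,[-2.3,7.3,-3.1],[-2.5,1.5,-9.2]],[0,[-3.5,6.9,-2.9],[-2.5,1.4,-9.1]],[0,[-4.4,6.4,-2.6],[-2.4,1.4,-9.2]],[0,[-5.4,5.8,-2.5],[-2.5,1.5,-9.2]],[0,[-6.1,4.9,-2.5],[-2.4,1.4,-9.1]],[0,[-6.8,4.0,-2.4],[-2.5,1.5,-9.2]],[0,[-12.5,0.0,21.6],[0.0,-0.0,-0.0]],[0,[-12.5,0.0,21.7],[0.0,-0.0,-0.0]]]
[[0,[-12.6,0.0,21.6],[0.0,-0.0,-0.0]],[0,[-12.5,0.0,21.7],[0.0,-0.0,-0.0]],[0,[-12.5,0.0,21.6],[0.0,-0.0,-0.0]]]
end [ 477.7 -132.7   25. ] q [ 0.03  0.61  1.91 -0.52  1.   -2.2 ]
```

Emit:
servo_tool(rows=[[0,[-22.5,0.1,-13.0],[0,0,0]],[0,[-22.6,0.1,-13.0],[0,0,0]],[0,[-22.5,0.1,-12.9],[0,0,0]],[0,[-22.5,0.1,-13.0],[0,0,0]],[0,[-22.6,0.1,-13.0],[0,0,0]],[0,[5.4,0.3,-6.3],[-2.5,1.4,-9.2]],[0,[5.4,1.5,-6.0],[-2.4,1.5,-9.1]],[0,[5.2,2.6,-5.9],[-2.5,1.4,-9.2]]])

```text
clock: 7.4
eef_pos: [457.8, -244.4, 170.6]
tcp_rot: [-2.635, 0.839, 2.217]
contact_force: [0.1, -0.3, -0.9]
opening: 0.458
```

Emit:
servo_tool(rows=[[0,[4.8,3.6,-5.6],[-2.4,1.5,-9.2]],[0,[4.4,4.6,-5.3],[-2.5,1.4,-9.2]],[0,[3.6,5.5,-5.0],[-2.5,1.4,-9.1]],[0,[2.9,6.2,-4.6],[-2.4,1.5,-9.2]],[0,[1.9,6.8,-4.3],[-2.5,1.4,-9.2]],[0,[0.9,7.1,-4.0],[-2.4,1.5,-9.1]],[0,[-0.2,7.4,-3.7],[-2.5,1.4,-9.2]],[0,[-1.3,7.5,-3.3],[-2.4,1.4,-9.2]]])

```text
clock: 8.4
eef_pos: [468.7, -180.6, 158.4]
tcp_rot: [-2.57, -0.079, -3.026]
contact_force: [-0.2, 0.2, -0.2]
opening: 0.454
```

Emit:
servo_tool(rows=[[0,[-2.3,7.3,-3.1],[-2.5,1.5,-9.2]],[0,[-3.5,6.9,-2.9],[-2.5,1.4,-9.1]],[0,[-4.4,6.4,-2.6],[-2.4,1.4,-9.2]],[0,[-5.4,5.8,-2.5],[-2.5,1.5,-9.2]],[0,[-6.1,4.9,-2.5],[-2.4,1.4,-9.1]],[0,[-6.8,4.0,-2.4],[-2.5,1.5,-9.2]],[0,[0,0,0],[0,0,0]]])

```text
clock: 9.28
eef_pos: [477.8, -132.8, 148.8]
tcp_rot: [3.14, -0.524, -2.118]
contact_force: [0.3, 0.6, -1.3]
opening: 0.453
```

Run:
```python
from lay import *
p,R,s=cur();print(s["clock"],p.round(1),s["opening"],Ro.from_matrix(R.T@RL).as_rotvec().round(3),s["contact_force"])
plan([(T+40*Z,RL),(T+15*Z,RL)],0,mm=30)
from h import *
for n in C:
    im=grab_frame(n); x,y=proj(n,np.array([[480,-120,150.]]))[0].astype(int)
    cv2.imwrite(f"pics/air_{n}.png",cv2.resize(im[y-50:y+50,x-60:x+60],(480,400),interpolation=cv2.INTER_CUBIC))
cv2.imwrite("pics/air.png",np.vstack([cv2.resize(cv2.imread(f"pics/air_{n}.png"),(360,300)) for n in C]))
```

```text
9.275 [ 477.8 -132.8  148.8] 0.45268292349761524 [ 0.002 -0.    -0.001] [ 0.34900886  0.61957953 -1.34085611]
[[0,[-13.6,-0.0,23.6],[0.0,-0.0,-0.0]],[0,[-13.6,-0.0,23.5],[0.0,-0.0,-0.0]],[0,[-13.6,-0.0,23.6],[0.1,-0.0,-0.0]],[0,[-13.6,-0.0,23.5],[-0.0,-0.0,-0.0]],[0,[-12.5,0.0,21.7],[-0.0,-0.0,-0.0]]]
end [ 477.7 -132.7   15. ] q [ 0.03  0.62  1.91 -0.53  0.98 -2.19]
```

View pics/air.png

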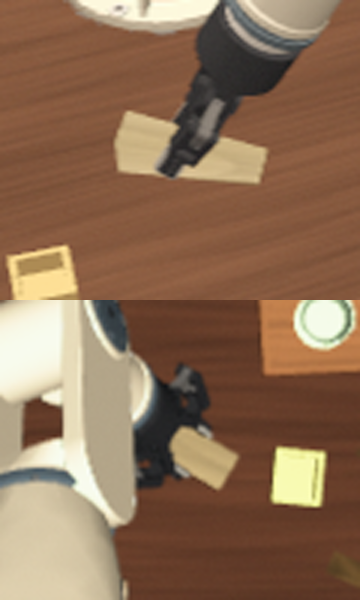

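The scene crop shows the wedge held level, butt at (120,145) and thin end at (265,165) pointing toward the shutter. I'll lower it.

Emit:
servo_tool(rows=[[0,[-13.6,0,23.6],[0,0,0]],[0,[-13.6,0,23.5],[0,0,0]],[0,[-13.6,0,23.6],[0,0,0]],[0,[-13.6,0,23.5],[0,0,0]],[0,[-12.5,0,21.7],[0,0,0]],[0,[-2,0,3.5],[0,0,0]],[0,[0,0,0],[0,0,0]]])

```text
clock: 10.25
eef_pos: [477.1, -133.4, 12.0]
tcp_rot: [3.141, -0.524, -2.12]
contact_force: [-0.1, -0.3, -0.9]
opening: 0.458
```

Emit:
servo_tool(rows=[[0,[-1,0,1.7],[0,0,0]],[0,[-0.5,0,0.9],[0,0,0]],[0,[0,0,0],[0,0,0]]])

```text
clock: 10.62
eef_pos: [477.4, -133.2, 8.8]
tcp_rot: [3.141, -0.523, -2.119]
contact_force: [0.4, -0.8, -0.3]
opening: 0.454
```

Emit:
servo_tool(rows=[[0,[-0.5,0,0.9],[0,0,0]],[0,[-0.5,0,0.9],[0,0,0]],[0,[0,0,0],[0,0,0]]])

```text
clock: 11.0
eef_pos: [477.1, -133.2, 6.3]
tcp_rot: [3.14, -0.524, -2.118]
contact_force: [-0.4, 0.3, -0.8]
opening: 0.46
```

Emit:
servo_tool(rows=[[0,[-0.5,0,0.9],[0,0,0]],[0,[-0.5,0,0.9],[0,0,0]],[0,[0,0,0],[0,0,0]]])

```text
clock: 11.38
eef_pos: [477.1, -133.3, 5.7]
tcp_rot: [3.141, -0.525, -2.119]
contact_force: [-2.3, 4.1, 14.8]
opening: 0.455
```

Emit:
servo_tool(rows=[[0,[-0.5,0,0.9],[0,0,0]],[0,[0,0,0],[0,0,0]]])

```text
clock: 11.62
eef_pos: [477.1, -133.4, 5.6]
tcp_rot: [3.141, -0.526, -2.119]
contact_force: [-4.4, 7.4, 27.1]
opening: 0.457
```

Emit:
servo_tool(rows=[[0,[0.8,0,-1.4],[0,0,0]],[85,[0,0,0],[0,0,0]],[85,[0,0,0],[0,0,0]],[85,[0,0,0],[0,0,0]],[85,[0,0,0],[0,0,0]]])

```text
clock: 12.25
eef_pos: [477.0, -133.3, 4.8]
tcp_rot: [3.14, -0.524, -2.118]
contact_force: [-0.3, 0.8, -0.4]
opening: 0.995
```

Emit:
servo_tool(rows=[[85,[0,0,-20],[0,0,0]],[85,[0,0,-40],[0,0,0]],[85,[20,0,-40],[0,0,0]],[85,[20,0,-40],[0,0,0]],[85,[0,0,0],[0,0,0]]])

```text
clock: 12.88
eef_pos: [498.3, -102.4, 150.3]
tcp_rot: [-3.136, -0.519, -2.121]
contact_force: [0.5, -0.6, -0.4]
opening: 0.999
```

```bash
cat > wl.py <<'E'
from h import *
def look(tag,near,xy):
    ms={}
    for n in C:
        im=grab_frame(n);cv2.imwrite(f"pics/{tag}_{n}.png",im)
        uv=proj(n,np.array([[*near,10.]]))[0]
        for d in trace(n,"wedge"):
            c=np.argwhere(d["mask"]).mean(0)[::-1]
            if np.hypot(*(c-uv))<15 and n not in ms: ms[n]=d["mask"].astype(np.float32);print(n,round(d["conf"],2),d["mask"].sum(),c.round(1),uv.round(1))
    for k in ([*ms],)+tuple([a] for a in ms):
        r=fit(WEDGE,{a:ms[a] for a in k},[*near,xy],flat);print(k,r[0].round(3),round(r[1],3))
E
python3 - <<'E'
from wl import *
look("laid",(488,-116),1.024)
print(sense()["clock"],sense()["eef_pos"])
E
```

```text
scene 0.91 742 [271.8 230.9] [274.1 232. ]
top 0.69 375 [355.6 234.4] [352.9 232.9]
['scene', 'top'] [ 486.752 -116.233    1.028] 0.303
['scene'] [ 485.836 -115.231    1.025] 0.055
['top'] [ 487.609 -117.073    1.028] 0.226
13.075 [ 495.14588131 -102.98154129  145.7552291 ]
```

The wedge lies flat at (486.7,-116.2), heading 1.027. The panel direction is 1.024, lateral offset under 1 mm and 201 mm to go along the line. The flat-pose silhouette fits well (0.055 in scene). Next is the regrasp, leaning towards the butt.

```bash
cat > re.py <<'E'
from plan import *
hd=1.0255;u=np.array([np.cos(hd),np.sin(hd),0]);O=np.array([486.7,-116.2,0])
def lean(t): 
    t=np.radians(t);return frame(u*np.sin(t)-Z*np.cos(t),-np.cross(Z,u))
R3=lean(30)
G3=O-28*u+7*Z
if __name__=="__main__":
    pr=G3-70*R3[:,2]
    mid=frame(-Z,u)
    for nm,m in (("a",[frame(-Z,u)]),("b",[frame(-Z,-u)]),("c",[])):
        print(nm);plan([(G3+[-30,-30,150],k) for k in m]+[(pr+40*Z,R3),(pr,R3)],85,mm=40,deg=10)
E
python3 re.py
```

```text
Traceback (most recent call last):
  File "re.py", line 1, in <module>
    from plan import *
  File "plan.py", line 1, in <module>
    from kin import *
  File "kin.py", line 1, in <module>
    import numpy as np
  File "re.py", line 2, in <module>
    hd=1.0255;u=np.array([np.cos(hd),np.sin(hd),0]);O=np.array([486.7,-116.2,0])
NameError: name 'np' is not defined
```

```bash
mv re.py regr.py; python3 regr.py
```

```text
a
[[85,[7.9,1.0,3.3],[-2.3,-2.4,8.8]],[85,[8.1,-0.3,2.9],[-2.4,-2.3,8.7]],[85,[8.1,-1.7,2.6],[-2.3,-2.4,8.8]],[85,[7.8,-3.0,2.2],[-2.4,-2.4,8.8]],[85,[7.3,-4.2,1.7],[-2.3,-2.3,8.7]],[85,[6.6,-5.4,1.2],[-2.3,-2.4,8.8]],[85,[5.8,-6.3,0.7],[-2.4,-2.4,8.7]],[85,[4.8,-7.2,0.2],[-2.3,-2.3,8.8]]]
[[85,[3.6,-7.9,-0.2],[-2.4,-2.4,8.8]],[85,[2.4,-8.2,-0.7],[-2.3,-2.4,8.7]],[85,[-1.0,0.6,4.9],[-2.3,2.4,8.8]],[85,[-1.1,0.6,5.0],[-2.4,2.3,8.8]],[85,[-1.3,0.6,4.8],[-2.3,2.4,8.7]],[85,[-1.3,0.5,4.9],[-2.4,2.3,8.8]],[85,[-1.5,0.6,4.8],[-2.3,2.4,8.8]],[85,[-1.5,0.6,4.8],[-2.4,2.3,8.8]]]
[[85,[-1.7,0.7,4.8],[-2.3,2.4,8.7]],[85,[-1.8,0.7,4.7],[-2.4,2.4,8.8]],[85,[-1.8,0.8,4.6],[-2.3,2.3,8.8]],[85,[-1.9,0.9,4.7],[-2.4,2.4,8.8]],[85,[-20.0,0.0,34.6],[0.0,-0.0,-0.0]]]
end [ 454.  -170.    67.6] q [-0.72  0.45  2.08  0.72  0.85 -0.72]
b
warn row 3 ikerr 1.7 v [0.19 0.19 0.14 0.09 0.22 0.72] [-0.03  0.29  1.99 -0.41  0.97 -3.02]
warn row 4 ikerr 37.0 v [0.17 0.11 0.26 0.28 0.26 0.  ] [-0.    0.26  2.05 -0.48  0.9  -3.02]
warn row 5 ikerr 70.3 v [0.13 0.12 0.31 0.34 0.33 0.  ] [ 0.02  0.24  2.13 -0.58  0.81 
[... 2450 characters left out ...]
-0.0,8.6]],[85,[2.5,-1.4,3.9],[-5.0,-0.0,8.7]],[85,[2.2,-2.2,3.7],[-5.0,-0.0,8.6]],[85,[1.8,-2.8,3.5],[-5.0,-0.0,8.6]],[85,[1.4,-3.4,3.3],[-5.0,-0.1,8.7]],[85,[0.9,-3.8,2.9],[-5.0,0.0,8.7]],[85,[0.2,-4.1,2.6],[-5.0,0.0,8.6]]]
[[85,[-0.4,-4.3,2.2],[-5.0,0.0,8.7]],[85,[-1.0,-4.4,1.9],[-5.0,0.0,8.6]],[85,[-1.7,-4.3,1.4],[-5.0,-0.0,8.7]],[85,[-2.4,-4.1,1.1],[-5.0,-0.0,8.6]],[85,[-2.9,-3.8,0.7],[-5.0,-0.0,8.7]],[85,[-3.5,-3.3,0.5],[-5.0,-0.0,8.6]],[85,[-3.9,-2.9,0.1],[-5.0,-0.1,8.7]],[85,[-4.4,-2.2,-0.0],[-5.0,0.0,8.6]]]
[[85,[-4.6,-1.5,-0.2],[-5.0,0.0,8.7]],[85,[-4.7,-0.8,-0.3],[-5.0,0.0,8.6]],[85,[-20.0,0.0,34.6],[0.0,0.0,0.0]]]
end [ 454.  -170.    67.6] q [-0.72  0.45  2.08  0.72  0.85 -0.72]
```

Emit:
servo_tool(rows=[[85,[7.9,1.0,3.3],[-2.3,-2.4,8.8]],[85,[8.1,-0.3,2.9],[-2.4,-2.3,8.7]],[85,[8.1,-1.7,2.6],[-2.3,-2.4,8.8]],[85,[7.8,-3.0,2.2],[-2.4,-2.4,8.8]],[85,[7.3,-4.2,1.7],[-2.3,-2.3,8.7]],[85,[6.6,-5.4,1.2],[-2.3,-2.4,8.8]],[85,[5.8,-6.3,0.7],[-2.4,-2.4,8.7]],[85,[4.8,-7.2,0.2],[-2.3,-2.3,8.8]]])

```text
clock: 14.08
eef_pos: [452.5, -157.0, 154.1]
tcp_rot: [-3.074, -0.094, 2.894]
contact_force: [-0.4, -0.2, -0.3]
opening: 0.996
```

Emit:
servo_tool(rows=[[85,[3.6,-7.9,-0.2],[-2.4,-2.4,8.8]],[85,[2.4,-8.2,-0.7],[-2.3,-2.4,8.7]],[85,[-1.0,0.6,4.9],[-2.3,2.4,8.8]],[85,[-1.1,0.6,5.0],[-2.4,2.3,8.8]],[85,[-1.3,0.6,4.8],[-2.3,2.4,8.7]],[85,[-1.3,0.5,4.9],[-2.4,2.3,8.8]],[85,[-1.5,0.6,4.8],[-2.3,2.4,8.8]],[85,[-1.5,0.6,4.8],[-2.4,2.3,8.8]]])

```text
clock: 15.08
eef_pos: [449.3, -170.0, 126.6]
tcp_rot: [3.033, -0.32, 1.68]
contact_force: [-0.2, 0.2, 0.4]
opening: 0.997
```

Emit:
servo_tool(rows=[[85,[-1.7,0.7,4.8],[-2.3,2.4,8.7]],[85,[-1.8,0.7,4.7],[-2.4,2.4,8.8]],[85,[-1.8,0.8,4.6],[-2.3,2.3,8.8]],[85,[-1.9,0.9,4.7],[-2.4,2.4,8.8]],[85,[-20.0,0,34.6],[0,0,0]],[85,[0,0,0],[0,0,0]]])

```text
clock: 15.82
eef_pos: [452.6, -168.8, 65.6]
tcp_rot: [-3.135, -0.526, 1.021]
contact_force: [0.7, -0.5, 0.6]
opening: 0.993
```

Run:
```python
from regr import *
p,R,s=cur();print(s["clock"],p.round(1),Ro.from_matrix(R.T@R3).as_rotvec().round(3),s["qpos"].round(2))
plan([(G3,R3)],85,mm=25)
```

```text
15.825 [ 452.6 -168.8   65.6] [-0.005 -0.002 -0.003] [-0.72  0.46  2.08  0.72  0.85 -0.72]
[[85,[0.2,0.7,22.7],[-0.1,-0.0,-0.1]],[85,[0.2,0.7,22.7],[-0.1,-0.1,-0.0]],[85,[0.2,0.7,22.7],[-0.1,-0.0,-0.1]]]
end [ 472.2 -140.1    6.9] q [-0.64  0.56  2.1   0.85  0.73 -0.82]
```

Emit:
servo_tool(rows=[[85,[0.2,0.7,22.7],[-0.1,0,-0.1]],[85,[0.2,0.7,22.7],[-0.1,-0.1,0]],[85,[0.2,0.7,22],[-0.1,0,-0.1]],[85,[0,0,0],[0,0,0]]])

```text
clock: 16.32
eef_pos: [474.2, -141.1, 9.8]
tcp_rot: [3.136, -0.524, 1.03]
contact_force: [-0.0, 0.0, 0.3]
opening: 0.993
```

Emit:
servo_tool(rows=[[0,[0,0,0],[0,0,0]],[0,[0,0,0],[0,0,0]],[0,[0,0,0],[0,0,0]],[0,[0,0,0],[0,0,0]],[0,[0,0,0],[0,0,0]],[0,[0,0,0],[0,0,0]]], force=40)

```text
clock: 17.08
eef_pos: [474.7, -142.7, 10.9]
tcp_rot: [3.132, -0.523, 1.03]
contact_force: [-3.0, -2.7, 7.0]
opening: 0.461
```

Run:
```python
from regr import *
p,R,s=cur();print(s["clock"],p.round(1),Ro.from_matrix(R.T@R3).as_rotvec().round(3),s["contact_force"],s["opening"]*85.4)
plan([(p+6*Z,R3),(p+6*Z+130*u,R3),],0,mm=25)
```

```text
17.075 [ 474.7 -142.7   10.9] [0.008 0.    0.004] [-2.95306768 -2.68112248  7.04361643] 39.38556878453685
[[0,[3.0,0.1,-5.2],[0.4,0.0,0.2]],[0,[18.8,-0.0,10.8],[0.0,0.0,0.0]],[0,[18.7,-0.0,10.9],[0.0,0.0,0.0]],[0,[18.8,-0.0,10.8],[0.0,0.0,0.0]],[0,[18.8,-0.0,10.8],[0.0,0.0,0.0]],[0,[18.7,-0.0,10.8],[0.0,0.0,0.0]],[0,[18.8,-0.0,10.9],[0.0,0.0,0.0]]]
end [542.1 -31.6  16.9] q [-0.38  0.55  2.09  0.96  0.65 -0.65]
```

Emit:
servo_tool(rows=[[0,[3.5,0,-6],[0,0,0]],[0,[0,0,0],[0,0,0]],[0,[18.8,0,10.8],[0,0,0]],[0,[18.7,0,10.9],[0,0,0]],[0,[18.8,0,10.8],[0,0,0]],[0,[18.8,0,10.8],[0,0,0]],[0,[18.7,0,10.8],[0,0,0]],[0,[18.8,0,10.9],[0,0,0]]])

```text
clock: 18.08
eef_pos: [542.1, -30.4, 16.8]
tcp_rot: [3.133, -0.523, 1.03]
contact_force: [0.6, -0.6, -0.7]
opening: 0.459
```

Emit:
servo_tool(rows=[[0,[0,0,0],[0,0,0]]])

```text
clock: 18.2
eef_pos: [542.0, -30.0, 16.9]
tcp_rot: [3.133, -0.523, 1.032]
contact_force: [-0.5, 0.8, -0.6]
opening: 0.462
```

Run:
```python
from regr import *
from wl import *
p,R,s=cur();print(s["clock"],p.round(1),Ro.from_matrix(R.T@R3).as_rotvec().round(3),s["contact_force"].round(1),s["opening"]*85.4)
look("carry",(554,-5),1.025)
o=[]
for n in C:
    im=cv2.imread(f"pics/carry_{n}.png");x,y=proj(n,np.array([[570,20,20.]]))[0].astype(int);o.append(cv2.resize(im[y-50:y+50,x-50:x+50],(400,400),interpolation=cv2.INTER_CUBIC))
cv2.imwrite("pics/carry.png",np.hstack(o))
```

```text
18.2 [542.  -30.   16.9] [0.005 0.001 0.005] [-0.5  0.8 -0.6] 39.463405045629344
scene 0.64 490 [324.7 235.4] [320.5 236.7]
top 0.81 388 [318.9 212.5] [320.2 213.8]
['scene', 'top'] [557.434   1.393   1.046] 0.687
['scene'] [551.332   1.001   1.075] 0.469
['top'] [558.059  -0.596   1.071] 0.119
```

View pics/carry.png

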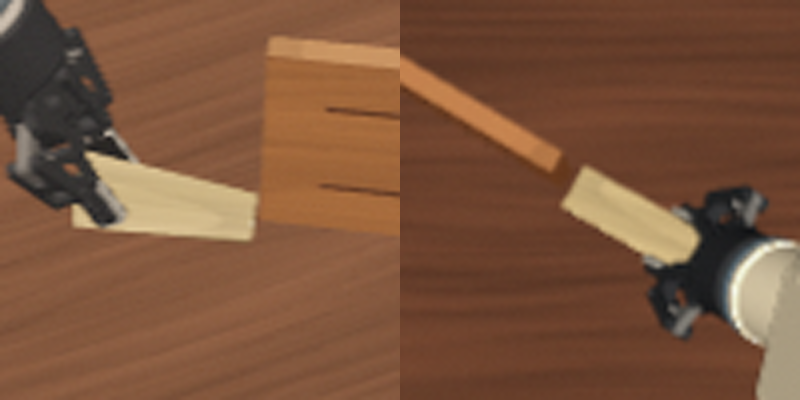

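The wedge is collinear with the panel in both views: the tip is at crop (255,215) in scene and the panel's free end at (262,190). It is still short of the panel. I'll lower it and slide it in.

Emit:
servo_tool(rows=[[0,[-2.5,-1.5,4.3],[0,0,-0.4]],[0,[-1,0,1.7],[0,0,0]],[0,[0,0,0],[0,0,0]]])

```text
clock: 18.77
eef_pos: [540.3, -30.7, 10.9]
tcp_rot: [3.129, -0.524, 1.038]
contact_force: [-9.7, -6.7, 20.8]
opening: 0.463
```

Emit:
servo_tool(rows=[[0,[13,0,7.5],[0,0,0]],[0,[13,0,7.5],[0,0,0]],[0,[13,0,7.5],[0,0,0]],[0,[0,0,0],[0,0,0]]])

```text
clock: 19.27
eef_pos: [565.4, 8.6, 11.0]
tcp_rot: [3.127, -0.525, 1.038]
contact_force: [3.0, 2.5, 6.7]
opening: 0.459
```

Emit:
servo_tool(rows=[[0,[8.2,-1,3.7],[0,0,0.8]],[0,[8,0,4.6],[0,0,0]],[0,[0,0,0],[0,0,0]]])

```text
clock: 19.65
eef_pos: [572.8, 24.8, 11.0]
tcp_rot: [3.137, -0.524, 1.022]
contact_force: [1.8, 1.4, 3.4]
opening: 0.46
```

Run:
```python
from regr import *
from wl import *
p,R,s=cur();print(s["clock"],p.round(1),Ro.from_matrix(R.T@R3).as_rotvec().round(3),s["contact_force"].round(1))
r=p[:2]-[591.9,55.2];print("along",r@[.52,.854],"lat",.52*r[1]-.854*r[0])
for n in C: grab_frame(n)
sh={n:max(trace(n,"shutter"),key=lambda d:d["mask"].sum()) for n in C}
for n in C: print("shutter",n,fit(PANEL,{n:sh[n]["mask"].astype(np.float32)},[716.5,260,-.547],flat))
```

```text
19.65 [572.8  24.8  11. ] [ 0.007 -0.    -0.003] [1.8 1.4 3.4]
along -35.90984614407672 lat 0.5112022462728909
shutter scene (array([ 7.15499397e+02,  2.57884623e+02, -5.50568721e-01]), np.float64(0.0334334671497345))
shutter top (array([ 7.16992922e+02,  2.59852273e+02, -5.44106957e-01]), np.float64(0.07993951439857483))
```

Emit:
servo_tool(rows=[[0,[2.6,0,1.5],[0,0,0]],[0,[1.7,0,1],[0,0,0]],[0,[0,0,0],[0,0,0]]])

```text
clock: 20.23
eef_pos: [574.7, 27.6, 10.9]
tcp_rot: [3.136, -0.522, 1.022]
contact_force: [-3.7, -6.9, 11.2]
opening: 0.464
```

Emit:
servo_tool(rows=[[0,[0.9,0,0.5],[0,0,0]],[0,[0,0,0],[0,0,0]]])

```text
clock: 20.48
eef_pos: [574.9, 27.8, 10.9]
tcp_rot: [3.135, -0.521, 1.021]
contact_force: [-8.4, -12.6, 15.5]
opening: 0.461
```

Emit:
servo_tool(rows=[[0,[0.9,0,0.5],[0,0,0]],[0,[0,0,0],[0,0,0]]])

```text
clock: 20.72
eef_pos: [575.1, 28.1, 10.9]
tcp_rot: [3.135, -0.52, 1.021]
contact_force: [-12.8, -17.3, 20.4]
opening: 0.469
```

Emit:
servo_tool(rows=[[85,[0,0,0],[0,0,0]],[85,[0,0,0],[0,0,0]],[85,[0,0,0],[0,0,0]],[85,[0,0,-20],[0,0,0]],[85,[0,0,-40],[0,0,0]],[85,[0,0,-40],[0,0,0]],[0,[0,0,0],[0,0,0]]])

```text
clock: 21.6
eef_pos: [550.5, -13.1, 99.5]
tcp_rot: [3.133, -0.524, 1.023]
contact_force: [0.7, -0.5, -0.0]
opening: 0.814
```

Run:
```python
from regr import *
from wl import *
look("p1",(589,50),1.025)
p,R,s=cur();print(s["clock"],p.round(1),s["contact_force"].round(1))
B=np.array([591.9,55.2,0])-62*u   # butt approx
P=B-25*u+14*Z
plan([(P+40*Z,R3),(P,R3)],0,mm=30)
o=[]
for n in C:
    im=cv2.imread(f"pics/p1_{n}.png");x,y=proj(n,np.array([[580,30,20.]]))[0].astype(int);o.append(cv2.resize(im[y-50:y+50,x-50:x+50],(400,400),interpolation=cv2.INTER_CUBIC))
cv2.imwrite("pics/p1.png",np.hstack(o))
```

```text
scene 0.56 553 [341.3 239.4] [344.3 239.7]
top 0.7 269 [305.6 206.1] [304.1 203.7]
['scene', 'top'] [589.652  56.046   1.045] 0.939
['scene'] [589.655  55.483   0.995] 0.35
['top'] [589.267  56.033   1.082] 0.588
21.8 [549.  -11.3  96.4] [-0.2  0.6  0.3]
[[0,[-14.0,1.1,16.4],[0.1,0.0,-0.1]],[0,[-14.0,1.0,16.4],[0.2,0.1,-0.1]],[0,[-10.0,0.0,17.3],[-0.0,-0.0,-0.0]],[0,[-10.0,0.0,17.4],[-0.0,-0.0,-0.0]]]
end [546.8 -19.1  14. ] q [-0.35  0.55  2.09  0.98  0.63 -0.65]
```

View pics/p1.png

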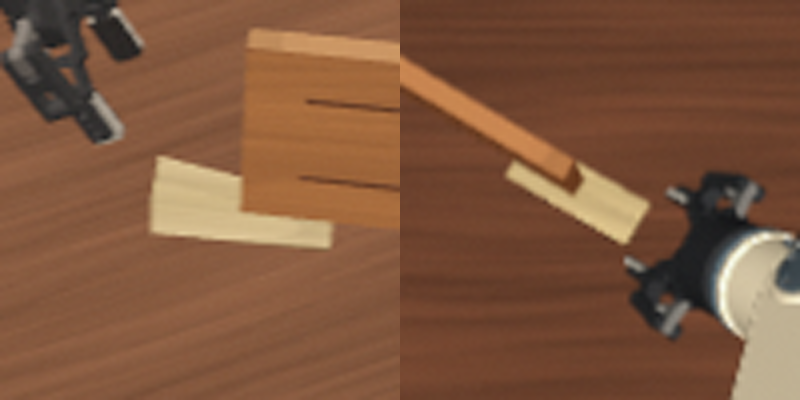

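The wedge lies flat under the free end (scene crop: butt at (152,200), tip at (330,235)) and the shutter is unmoved. Next are pushes on the butt with closed fingers.

Emit:
servo_tool(rows=[[0,[-14,1.1,16.4],[0,0,0]],[0,[-14,1,16.4],[0.2,0,-0.1]],[0,[-10,0,17.3],[0,0,0]],[0,[-12.5,0,21.7],[0,0,0]],[0,[0,0,0],[0,0,0]],[0,[8.7,0,5],[0,0,0]],[0,[2.6,0,1.5],[0,0,0]],[0,[0,0,0],[0,0,0]]])

```text
clock: 22.8
eef_pos: [554.7, -8.4, 10.7]
tcp_rot: [3.138, -0.523, 1.025]
contact_force: [-0.0, -0.8, 1.2]
opening: 0.002
```

Emit:
servo_tool(rows=[[0,[1.3,0,0.8],[0,0,0]],[0,[0,0,0],[0,0,0]]])

```text
clock: 23.05
eef_pos: [555.0, -7.5, 10.2]
tcp_rot: [3.139, -0.523, 1.024]
contact_force: [-0.9, 0.7, -0.1]
opening: 0.001
```

Emit:
servo_tool(rows=[[0,[0.9,0,0.5],[0,0,0]],[0,[0,0,0],[0,0,0]]])

```text
clock: 23.3
eef_pos: [555.4, -6.6, 10.0]
tcp_rot: [3.14, -0.523, 1.023]
contact_force: [0.4, -0.1, 0.2]
opening: -0.003
```

Emit:
servo_tool(rows=[[0,[0.9,0,0.5],[0,0,0]],[0,[0,0,0],[0,0,0]]])

```text
clock: 23.55
eef_pos: [556.0, -5.6, 10.0]
tcp_rot: [3.14, -0.523, 1.024]
contact_force: [-0.0, -0.6, -0.6]
opening: -0.001
```

Emit:
servo_tool(rows=[[0,[0.9,0,0.5],[0,0,0]],[0,[0,0,0],[0,0,0]]])

```text
clock: 23.8
eef_pos: [556.4, -4.9, 9.9]
tcp_rot: [3.14, -0.523, 1.024]
contact_force: [-1.0, -1.3, 0.6]
opening: 0.0
```

Emit:
servo_tool(rows=[[0,[0.9,0,0.5],[0,0,0]],[0,[0,0,0],[0,0,0]]])

```text
clock: 24.05
eef_pos: [556.6, -4.6, 9.9]
tcp_rot: [3.139, -0.522, 1.024]
contact_force: [-6.3, -8.8, 3.4]
opening: 0.0
```

Contact. I'll push to about 15–18 N, back off, and repeat.

Emit:
servo_tool(rows=[[0,[0.7,0,0.4],[0,0,0]],[0,[0,0,0],[0,0,0]]])

```text
clock: 24.3
eef_pos: [556.8, -4.5, 9.8]
tcp_rot: [3.139, -0.521, 1.024]
contact_force: [-10.0, -12.3, 7.8]
opening: 0.003
```

Emit:
servo_tool(rows=[[0,[-3.5,0,-2],[0,0,0]],[0,[0,0,0],[0,0,0]],[0,[3.5,0,2],[0,0,0]],[0,[0.4,0,0.2],[0,0,0]],[0,[0,0,0],[0,0,0]]])

```text
clock: 24.92
eef_pos: [557.3, -4.2, 9.8]
tcp_rot: [3.138, -0.521, 1.024]
contact_force: [-10.9, -14.5, 8.8]
opening: 0.006
```

Emit:
servo_tool(rows=[[0,[-3.5,0,-2],[0,0,0]],[0,[0,0,0],[0,0,0]],[0,[3.5,0,2],[0,0,0]],[0,[0,0,0],[0,0,0]]])

```text
clock: 25.42
eef_pos: [557.2, -3.9, 9.8]
tcp_rot: [3.138, -0.521, 1.024]
contact_force: [-11.2, -13.8, 9.3]
opening: -0.004
```

Emit:
servo_tool(rows=[[0,[-3.5,0,-2],[0,0,0]],[0,[0,0,0],[0,0,0]],[0,[3.5,0,2],[0,0,0]],[0,[0.4,0,0.2],[0,0,0]],[0,[0,0,0],[0,0,0]]])

```text
clock: 26.05
eef_pos: [557.2, -3.8, 9.8]
tcp_rot: [3.138, -0.52, 1.024]
contact_force: [-12.0, -15.9, 9.7]
opening: -0.0
```

Emit:
servo_tool(rows=[[0,[-3.5,0,-2],[0,0,0]],[0,[0,0,0],[0,0,0]],[0,[3.5,0,2],[0,0,0]],[0,[0.4,0,0.2],[0,0,0]],[0,[0,0,0],[0,0,0]]])

```text
clock: 26.68
eef_pos: [557.3, -3.7, 9.8]
tcp_rot: [3.138, -0.52, 1.024]
contact_force: [-14.5, -18.7, 11.7]
opening: 0.0
```

Emit:
servo_tool(rows=[[0,[-3.5,0,-2],[0,0,0]],[0,[0,0,0],[0,0,0]],[0,[3.5,0,2],[0,0,0]],[0,[0,0,0],[0,0,0]],[0,[0,0,0],[0,0,0]]])

```text
clock: 27.3
eef_pos: [557.4, -3.6, 9.8]
tcp_rot: [3.138, -0.52, 1.024]
contact_force: [-14.1, -18.0, 12.8]
opening: -0.001
```

Emit:
servo_tool(rows=[[0,[-5,0,-3],[0,0,0]],[0,[-17,0,-10],[0,0,0]],[0,[-10,0,-40],[0,0,0]],[0,[0,0,-50],[0,0,0]],[0,[0,0,-50],[0,0,0]],[0,[0,0,0],[0,0,0]]])

```text
clock: 28.05
eef_pos: [505.3, -92.6, 129.5]
tcp_rot: [3.133, -0.523, 1.025]
contact_force: [0.4, 0.7, 1.0]
opening: 0.001
```

Run:
```python
from wl import *
look("fin",(591,54),1.025)
s=sense();print(s["clock"],s["contact_force"].round(1))
for n in C:
    d=max(trace(n,"shutter"),key=lambda d:d["mask"].sum());print("shutter",n,fit(PANEL,{n:d["mask"].astype(np.float32)},[716.5,260,-.547],flat))
o=[]
for n in C:
    im=cv2.imread(f"pics/fin_{n}.png");x,y=proj(n,np.array([[590,50,20.]]))[0].astype(int);o.append(cv2.resize(im[y-40:y+40,x-40:x+40],(400,400),interpolation=cv2.INTER_CUBIC))
cv2.imwrite("pics/fin.png",np.hstack(o))
```

```text
top 0.83 273 [306.2 206.4] [302.9 203.1]
['top'] [589.175  55.228   1.08 ] 0.581
['top'] [589.175  55.228   1.08 ] 0.581
28.25 [ 0.1  0.9 -0.2]
shutter scene (array([ 7.15549264e+02,  2.58425934e+02, -5.46432842e-01]), np.float64(0.0385664664208889))
shutter top (array([ 7.16533133e+02,  2.60199586e+02, -5.47789941e-01]), np.float64(0.12269332259893417))
```

View pics/fin.png

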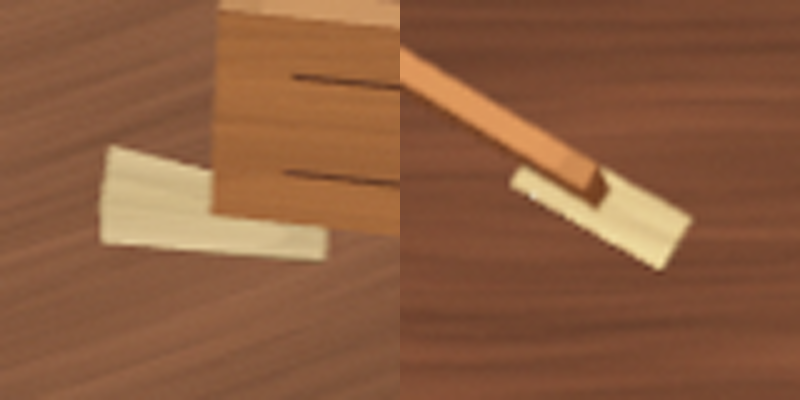

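The wedge sits flat under the free end, aligned with the panel (scene crop: butt at (103,195), tip at (327,245)). The shutter fit is unchanged at yaw -0.547. I'm handing in.

```bash
python3 -c "
from rig import *;print(sign_off())"
```

```text
the job is handed in; nothing more can be done
None
```

The wedge is jammed under the free end of the shutter, and I handed the job in at about 28 s on the clock.

**What I did:** I lifted the wedge out of its holder with a tilted grip and laid it flat on its base, in line with the panel. I let go, gripped it again lying flat, lifted and carried it to the shutter, and slid it in thin end first. I released it at contact, then drove it with six pushes on the butt with closed fingers, each about 16–24 N.

**Last checks:**
- **Jam:** the final pushes met about 23 N and moved the wedge by no more than about 0.1 mm. That is the evidence that it is firm; I did not measure its pressure on the panel directly.
- **Shutter:** its angle matched the start (-0.546 and -0.548 rad from the two cameras, against -0.547 before).
- **Robot:** clear of everything, with contact force near zero.
- **Tea things and lamp switch:** I never went near them, but I did not measure them again at the end.

**One check was weaker:** the last scene picture gave no wedge mask. The top-camera fit gave a heading of 1.08 rad instead of 1.025, but it was a poor fit because the panel hides part of the wedge. By eye, both final crops showed the wedge in line with the panel.

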